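Unlock the strongbox on the weighing bench

ROBOT

A 6-joint arm with a two-finger parallel gripper is mounted at the origin on the work surface. World frame = base frame: x ahead of the robot, y to its left, z up, the work surface at z = 0. Lengths are in mm, angles in rad, forces in N, time in s.
With the tool pointing down it reaches from about 300 to 850 mm from the base axis. Payload 4.2 kg.
Tool frame: the origin (TCP) lies midway between the tips of the shut fingers; the grasp point (between the pads) lies 19 mm behind it (arm.tcp_to_grasp is the distance from the TCP to the grasp point, in mm); z points along the fingers, y is the line along which they close (so a half turn about z gives the same grasp; the last joint's range is limited). The gripper opens to 91 mm and grips with 3 to 60 N. Pads are 32 mm wide; open, the fingers measure 118 mm over their backs; the gripper's body (76 mm by 178 mm) begins 60 mm behind the grasp point.
Start: joints at [-1.243, 0.32, 1.565, -0, 1.257, -0.02], TCP at [195.981, -540.587, 213.976] pointing down, gripper open.
Joint ranges: [-3.11, 3.11], [-0.84, 2.01], [0.21, 2.61], [-1.34, 4.49], [0.05, 2.63], [-2.56, 2.56]. Speed limits (rad/s): [2.57, 2.57, 3.14, 3.14, 3.14, 3.14].

INTERFACE

Orientations are given as a unit quaternion [x, y, z, w].
In Python, from cell import arm, grab_frame, calibration, ticket gives the robot as it stands. The module is installed in compiled form; this text tells all that it offers.
- The arm moves only by the tool send_rows, never from a script. Its argument "targets" is a list of rows, each a list of 7 numbers: the turn, a rotation vector about the tool's x, y, z in degrees, then the shift along the tool's x, y, z in mm, then the opening, from 0 (shut) to 1 (fully open). A call has 1 to 12 rows; each row shifts and turns the commanded pose from where the row before left it, along the tool's axes as they then stand; what a row does not reach is not made up. A row lasts 1/8 s, in which the tool goes at most 62.5 mm and 10.7 degrees, less where a joint would pass 70% of its speed; a pose out of reach is approached as far as the arm can. A call with a gripper value outside its range is refused whole. The fingers move at their own pace and stop on an object; "newtons" is the grip in N (left out, the last holds). Time passes only in rows, so rows that do not move let the fingers close. It gives the time, the measured TCP pose, the force, the opening and the grip force at its end, in the units of the state.
- arm.get_state(): the state, without advancing time (a new reading comes with each control period).
- grab_frame(name): name is "scene" or "side" or "wrist"; returns the picture (384x512x3 uint8, blue, green, red); there is no depth.
- calibration(name): a dict with "K" (3x3 intrinsics, pixels), "cam_to_world" (4x4, takes a point from camera to world coordinates). Camera axes: x right, y up, looking along -z (the intrinsics and any distortion apply to the point x, -y, -z); pixel columns grow to the right and rows downward; lengths in mm; the calibration is good to about 2 mm. A picture is of the moment at which its call begins: read the wrist's pose just before it. calibration takes no time and is no camera call; for the wrist camera it gives the pose at the moment of the call.
- ticket.hand_in(): hands the job in; it is judged then, once.
The state is a dict: "time": time; "joint_positions": joint angles; "joint_vel": joint speeds; "effort": joint torques, N m; "ee_pos": TCP position; "ee_rot": TCP orientation; "wrist_force": force on the tool from outside, world axes, zero at the start; "torque": the same for the moment, N m; "width": finger opening in mm; "grip_force": force on a finger pad.
Only numpy, scipy, OpenCV 4.12 (cv2) and the standard library are available. Lean on these libraries where they do the work, as an engineer would, in place of code of your own. Each camera call takes 0.05 s, during which the arm holds its last target. There are 200 camera calls.

TASK

Unlock the grey strongbox: the code is 3 on the left dial and 7 on the right, but the lock is worn, so each dial catches only somewhere past its number and before the next one: turn it clockwise to the number and slowly on, feel for where it drops into its catch, and leave it in the catch. Then gently push the bolt's thumb piece away from you until the bolt is fully drawn, without forcing it if it is blocked. Leave the other things on the bench where they are.

Things in the scene. Friction and masses are not known exactly. Their poses are not given: they have to be found in the camera images.
- lockbox: Grey steel strongbox, bolted down, 170 (x) x 290 (y) x 90 mm high. Origin: centre of its underside; +x to its hinge side, away from the robot at yaw 0; +y to the left dial; z up. On its top, in its frame: upright dial axes at x = 15 mm, y = +85 (left) and -85 mm (right); on the middle line y = 0 a flat steel bolt with a thumb piece.
- dial_left (a joint): Left dial, rad: 0 = pointer at the 0 mark; grows clockwise seen from above, 0.628 per number, stops at 0 and 6.1; number 3 is 1.885. Drag 0.02 to 0.09 Nm. Starts 0.4 to 1.3 rad short of the number. Catch (sprung ball, notch): its centre is hidden, 0.10 to 0.55 rad past the number; within 0.06 rad the ball pulls the dial to the centre; turning on out of it takes 0.13 to 0.3 Nm.
- dial_right (a joint): Right dial, as the left one; number 7 is 4.398. Starts 0.4 to 1.3 rad short of it. It has its own catch, 0.10 to 0.55 rad past the number, unlike the left's. The bolt passes only while each dial is within about 0.06 rad of its catch's centre; a dial let go in the catch centres itself.
- bolt (a joint): Bolt, m: 0 = closed, grows as it slides to the box's +x (away from the robot), fully drawn at 0.030. Needs 3 to 5 N to slide; stays where it is left. Blocked after about 3 mm unless both dials sit in their catches; forced with more than 25 N while blocked, it damages the lock.
- dial_left_grip (a point): Point on the left dial's axis, halfway up its grip bar, 24 mm above the box top. x axis along the bar to its pointed end, z up. Bar: black, 46 mm long, 14 mm wide, top 36 mm above the box top, one end pointed, with a white line. It stands on a black disc of 52 mm diameter, top 11 mm above the box top.
- dial_right_grip (a point): The same point on the right dial, an equal dial.
- thumb_mid (a point): Point in the bolt's thumb piece, a dark steel block 14 (x) x 26 (y) mm that stands on the bolt between the dials, from 12 to 40 mm above the box top. The point lies on its middle line, 30 mm above the box top; axes as the box. With the bolt closed it is at x = -15 mm, y = 0 of the box.
- check_weight: Bystander: brass knob weight, 22 mm diameter, 34 mm high, standing on the box top near its rear edge, between the dials.
- funnel: Bystander: red plastic funnel standing mouth down, 72 mm diameter, 75 mm high, in front of the box.
- scoop_cup: Bystander: small open steel cup, 60 mm diameter, 35 mm high, in front of the box.
- blue_case: Bystander: blue plastic case 110 x 85 x 65 mm, left of the box.
- spray_can: Bystander: white can, 54 mm diameter, 170 mm high, right of the box.
- screwdriver: Bystander: screwdriver, 200 mm long, lying behind the box.
- cap_tub: Bystander: grey round tub with lid, 72 mm diameter, 32 mm high, right of the box, in front.
- zero_left (a point): The 0 mark of the left dial, on the box top, 37 mm from the dial's axis towards box +x. Ten marks on a plate of 88 mm diameter, 2 mm high: the long one is 0, the middling one 5, numbers rise clockwise seen from above, 36 degrees apart.
- zero_right (a point): The same 0 mark of the right dial.
- staple (a point): Steel staple at the front edge of the box top, middle of its foot, at box x = -71 mm, y = 0: 8 mm (x) x 34 mm (y), 20 mm high. The closed bolt's nose lies in it.

How it is judged:
By the outcome, as a careful person would: the job done as asked, in the order asked, and still so for the second after the job is handed in, with the robot touching nothing.
It also fails if it takes over 72 s, if anything falls off the work surface, if the arm or the gripper's body presses on something with over 40 N, if the wrist force passes 120 N, or if a joint passes its speed limit or range.

## Working session

There is one attempt and no reset: what is moved stays moved. The work goes in short steps, Python scripts to look and compute and a tool call to move; the robot and the scene stay as the last step left them, time stands still between calls to the robot, and variables do not carry over. Pictures are saved under pics/ and viewed, at most 10 in all, crops included, and the job is handed in when it is done.

Besides the shell and the picture viewer there is one more tool, called after "Request:" as a command line: name --pt "numbers of a row" for each row, then --argument value for the rest. send_rows: Moves the arm, as the interface text tells. Its arguments: {"type":"object","properties":{"targets":{"type":"array","items":{"type":"array","items":{"type":"number"}}},"newtons":{"type":"number"}},"required":["targets"]}

```bash
mkdir -p pics; ls
python3 - <<'E'
from cell import arm, grab_frame, calibration
import cv2, numpy as np
a=grab_frame("scene");b=grab_frame("side")
cv2.imwrite("pics/a.png",a);cv2.imwrite("pics/b.png",b)
for n in("scene","side","wrist"):
    c=calibration(n);print(n,{k:np.round(v,3).tolist() for k,v in c.items()})
print(arm.get_state())
E
```

```text
pics
scene {'K': [[478.093, 0.0, 260.22], [0.0, 478.093, 189.277], [0.0, 0.0, 1.0]], 'cam_to_world': [[0.788, -0.5, 0.36, 954.998], [0.616, 0.648, -0.449, -528.531], [-0.009, 0.575, 0.818, 1068.116], [0.0, 0.0, 0.0, 1.0]]}
side {'K': [[357.28, 0.0, 257.532], [0.0, 357.28, 192.451], [0.0, 0.0, 1.0]], 'cam_to_world': [[-0.715, 0.462, -0.525, 170.927], [-0.699, -0.465, 0.542, 404.002], [0.006, 0.755, 0.656, 571.792], [0.0, 0.0, 0.0, 1.0]]}
wrist {'K': [[331.829, 0.0, 258.839], [0.0, 331.829, 189.909], [0.0, 0.0, 1.0]], 'cam_to_world': [[0.342, 0.904, 0.257, 269.413], [-0.94, 0.329, 0.092, -511.991], [-0.002, -0.273, 0.962, 384.728], [0.0, 0.0, 0.0, 1.0]]}
{'time': 0.1, 'joint_positions': array([-1.24301143e+00,  3.20220530e-01,  1.56549968e+00, -2.30787459e-05,
        1.25740339e+00, -1.99801351e-02]), 'joint_vel': array([ 0.00068979,  0.00015645, -0.00361267,  0.00061938,  0.00085939,
        0.00020325]), 'effort': array([ 6.29350998e-04, -4.13333559e+01, -2.32508236e+01,  7.29229418e-02,
        4.21542011e-02, -7.12408291e-05]), 'ee_pos': array([ 195.8252    , -540.17150894,  213.23089464]), 'ee_rot': array([ 9.84919582e-01,  1.73011072e-01, -1.28188194e-04, -7.54741183e-04]), 'wrist_force': array([ 0.40067237,  0.77039798, -0.68270562]), 'torque': array([ 0.01015026, -0.00029882, -0.0400581 ]), 'grip_force': 0.0, 'width': 91.41862903590133}
```

View pics/a.png

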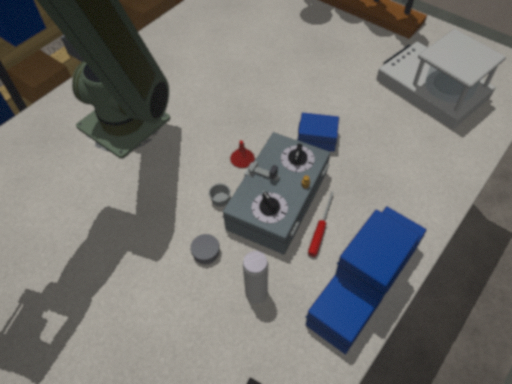

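View pics/b.png

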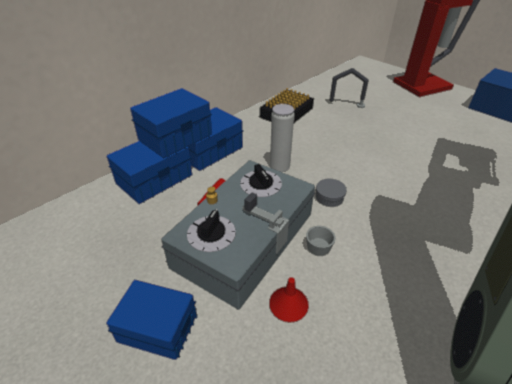

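The scene view shows the box with white dial plates at about (298,157) left and (269,206) right. In the side view they are at (211,232) and (262,182). Next I cast the plate centres onto z = 92.

```bash
cat > h.py <<'E'
import cv2, numpy as np
from cell import arm, grab_frame, calibration
from scipy.spatial.transform import Rotation as R
def ray(c,px,z):
    K,T=np.array(c["K"]),np.array(c["cam_to_world"])
    d=np.linalg.inv(K)@[px[0],px[1],1]; d=T[:3,:3]@[d[0],-d[1],-d[2]]
    return T[:3,3]+d*(z-T[2,3])/d[2]
def proj(c,P):
    K,T=np.array(c["K"]),np.array(c["cam_to_world"])
    p=T[:3,:3].T@(np.array(P)-T[:3,3]); p=K@[p[0],-p[1],-p[2]]
    return p[:2]/p[2]
def topdown(img,c,ctr,yaw,z,half=60,s=4):
    """plane z resampled: box +x up, box -y right; s px/mm"""
    ex=np.array([np.cos(yaw),np.sin(yaw),0]);ey=np.array([-ex[1],ex[0],0])
    w=[proj(c,np.r_[ctr[:2],z]+ex*u*half+ey*v*half) for u,v in((1,1),(1,-1),(-1,-1),(-1,1))]
    n=2*half*s
    H=cv2.getPerspectiveTransform(np.float32(w),np.float32([[0,0],[n,0],[n,n],[0,n]]))
    return cv2.warpPerspective(img,H,(n,n),flags=cv2.INTER_CUBIC)
E
python3 - <<'E'
from h import *
G={"scene":[(298,157),(269,206)],"side":[(211,232),(262,182)]}
for n in G:
    c=calibration(n);im=cv2.imread("pics/a.png" if n=="scene" else "pics/b.png")
    g=im.min(2)
    for p in G[n]:
        m=np.zeros_like(g);cv2.circle(m,p,28,255,-1)
        t,_=cv2.threshold(g[m>0],0,255,cv2.THRESH_OTSU)
        for th in(130,150):
            k=((g>th)&(m>0)).astype(np.uint8)
            cs,_=cv2.findContours(k,cv2.RETR_EXTERNAL,cv2.CHAIN_APPROX_NONE)
            pts=np.vstack([q for q in cs if len(q)>8])
            h=cv2.convexHull(pts)
            W=np.array([ray(c,q,92)[:2] for q in h[:,0].astype(float)])
            (cx,cy),r=cv2.minEnclosingCircle(W.astype(np.float32))
            e=cv2.fitEllipse(W.astype(np.float32))
            print(n,p,th,np.round([cx,cy,r],1),np.round(np.r_[e[0],e[1]],1))
E
```

```text
scene (298, 157) 130 [520.4 164.2  71. ] [521.4 164.3  90.6 144.4]
scene (298, 157) 150 [514.7 163.8  67.4] [506.5 159.4  43.9 140.3]
scene (269, 206) 130 [574.9 -21.4  44.2] [575.  -21.4  86.3  87.8]
scene (269, 206) 150 [574.7 -21.8  41.3] [574.9 -21.7  80.4  81.7]
side (211, 232) 130 [538.1 145.3  43.8] [538.1 145.2  86.3  87.2]
side (211, 232) 150 [537.9 144.8  42. ] [537.5 145.5  81.2  83.1]
side (262, 182) 130 [594.3 -42.6  74.1] [592.4 -45.8 110.3 148.3]
side (262, 182) 150 [593.6 -33.   64.2] [592.3 -29.9  88.5 128.1]
```

Request:
send_rows --pt "0 0 0 45.3 -36.9 -1.4 1" --pt "0 0 0 45.3 -36.9 -1.4 1" --pt "0 0 0 45.3 -36.9 -1.4 1" --pt "0 0 0 45.3 -36.9 -1.4 1" --pt "0 0 0 45.3 -36.9 -1.4 1" --pt "0 0 0 45.3 -36.9 -1.4 1" --pt "0 0 0 45.3 -36.9 -1.4 1" --pt "0 0 0 45.3 -36.9 -1.4 1" --pt "0 0 0 45.3 -36.9 -1.4 1" --pt "0 0 0 45.3 -36.9 -1.4 1" --pt "0 0 0 45.3 -36.9 -1.4 1" --pt "0 0 0 45.3 -36.9 -1.4 1"

```text
time: 1.6
ee_pos: [556.7, 62.8, 230.4]
ee_rot: [0.985, 0.173, -0.0, 0.0]
wrist_force: [-0.1, -1.1, 0.7]
width: 91.1
grip_force: 0.0
```

Request:
send_rows --pt "0 0 7.4 0 0 0 1" --pt "0 0 0 0 0 0 1" --pt "0 0 0 0 0 0 1"

```text
time: 1.98
ee_pos: [555.7, 60.5, 230.5]
ee_rot: [0.994, 0.11, -0.0, 0.0]
wrist_force: [-0.1, 0.2, 0.1]
width: 91.4
grip_force: 0.0
```

Run:
```python
from h import *
c=calibration("wrist");w=grab_frame("wrist");s=arm.get_state()
import pickle;pickle.dump(c,open("w1.pkl","wb"));cv2.imwrite("pics/w1.png",w)
print(s["time"],s["ee_pos"],R.from_quat(s["ee_rot"]).as_matrix()[:,0],s["torque"],s["wrist_force"])
L=np.array([538,145]);Q=np.array([575,-21.5]);yaw=np.arctan2(37,166.5)
print(proj(c,[538,145,92]),proj(c,[575,-21.5,92]))
t=np.hstack([topdown(w,c,p,yaw,92,50,4) for p in(L,Q)])
cv2.imwrite("pics/t1.png",t)
```

```text
2.025 [555.76502957  60.32494374 230.69505925] [ 9.76117631e-01  2.17242453e-01 -2.94648242e-04] [ 0.03000748 -0.03380392  0.00037598] [0.04036734 0.76848371 0.54061154]
[170.98680153 179.11891469] [348.18302824 179.45364425]
```

View pics/w1.png

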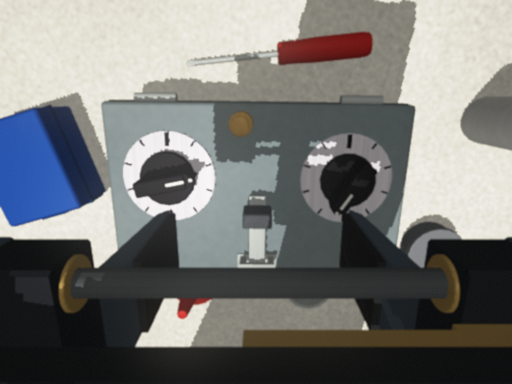

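View pics/t1.png

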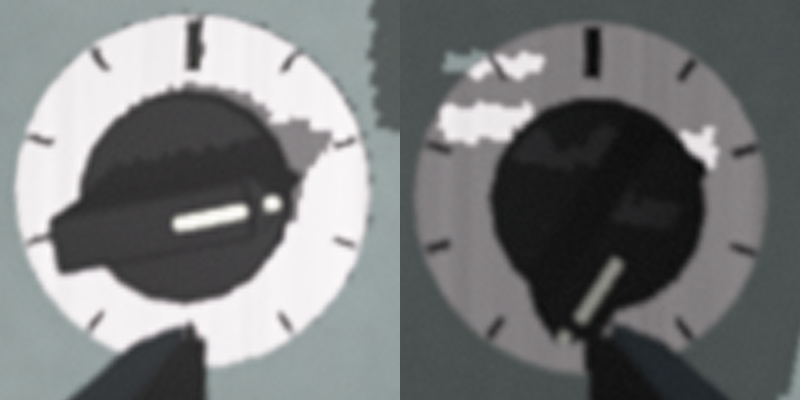

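Left pointer, drawn out, is about 79° clockwise of its 0 mark (1.38 rad). Right is about 212° (3.71 rad). Both lie in the stated ranges. I go to the left dial, with the tool along the bar.

Request:
send_rows --pt "0 0 0 1.2 -43.8 30 0.4" --pt "0 0 0 1.1 -43.9 30 0.4" --pt "0 0 -10.1 0 0 0 0.4" --pt "0 0 -10.1 0 0 0 0.4" --pt "0 0 -10.1 0 0 0 0.4" --pt "0 0 -10.1 0 0 0 0.4" --pt "0 0 -10.1 0 0 0 0.4" --pt "0 0 -10.1 0 0 0 0.4" --pt "0 0 -10.1 0 0 0 0.4" --pt "0 0 -10.1 0 0 0 0.4" --pt "0 0 -10.1 0 0 0 0.4" --pt "0 0 -9.9 0 0 0 0.4"

```text
time: 3.52
ee_pos: [539.3, 146.3, 171.0]
ee_rot: [0.547, 0.837, 0.0, 0.0]
wrist_force: [-0.2, -0.2, -0.2]
width: 36.6
grip_force: 0.0
```

Request:
send_rows --pt "0 0 0 0 0 0 0.4" --pt "0 0 0 0 0 0 0.4"

```text
time: 3.78
ee_pos: [539.3, 146.7, 170.9]
ee_rot: [0.551, 0.835, 0.0, 0.0]
wrist_force: [-0.6, -0.6, -1.2]
width: 36.4
grip_force: 0.0
```

Run:
```python
from h import *
c=calibration("wrist");w=grab_frame("wrist");s=arm.get_state()
cv2.imwrite("pics/w2.png",w)
x=R.from_quat(s["ee_rot"]).as_matrix()[:,0];print(s["time"],s["ee_pos"],np.degrees(np.arctan2(x[1],x[0])),s["torque"],s["wrist_force"],s["width"])
```

```text
3.825 [539.33825784 146.79043455 170.85028645] 113.20578521475636 [-0.01641045 -0.16458651 -0.00667903] [ 0.25962418 -0.19562535  0.06444197] 36.288153880763055
```

View pics/w2.png

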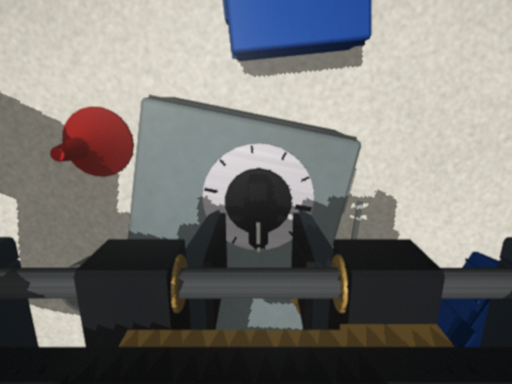

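The bar is upright in the view at column 258, and the fingers straddle it symmetrically. I descend and grip.

Request:
send_rows --pt "0 0 0 0 0 30 0.4" --pt "0 0 0 0 0 25 0.4" --pt "0 0 0 0 0 11 0.4" --pt "0 0 0 0 0 0 0.4"

```text
time: 4.32
ee_pos: [539.1, 147.0, 104.4]
ee_rot: [0.55, 0.835, -0.0, -0.0]
wrist_force: [-0.5, -0.1, 0.1]
width: 36.8
grip_force: 0.0
```

Request:
send_rows --pt "0 0 0 0 0 0 0.1" --pt "0 0 0 0 0 0 0.1" --pt "0 0 0 0 0 0 0.1" --pt "0 0 0 0 0 0 0.1" --newtons 20

```text
time: 4.82
ee_pos: [538.5, 146.7, 105.4]
ee_rot: [0.55, 0.835, -0.001, -0.0]
wrist_force: [-4.8, -2.1, 5.7]
width: 13.6
grip_force: 20.0
```

```bash
cat > st.py <<'E'
from h import *
s=arm.get_state();x=R.from_quat(s["ee_rot"]).as_matrix()[:,0]
print(round(s["time"],2),np.round(s["ee_pos"],1),"phi",round(np.degrees(np.arctan2(x[1],x[0])),2),"T",np.round(s["torque"],3),"F",np.round(s["wrist_force"],1),"w",round(s["width"],1),"j6eff",round(s["effort"][5],3),"q6",round(s["joint_positions"][5],3))
E
python3 st.py
```

```text
4.83 [538.5 146.7 105.4] phi 113.33 T [-0.338  0.578 -0.015] F [-4.8 -2.1  5.7] w 13.6 j6eff -0.008 q6 -0.161
```

Request:
send_rows --pt "0 0 4 0 0 0 0.1" --pt "0 0 4 0 0 0 0.1" --pt "0 0 4 0 0 0 0.1" --pt "0 0 4 0 0 0 0.1" --pt "0 0 4 0 0 0 0.1" --pt "0 0 4 0 0 0 0.1" --pt "0 0 3 0 0 0 0.1" --pt "0 0 1 0 0 0 0.1"

```text
time: 5.82
ee_pos: [539.2, 146.8, 105.4]
ee_rot: [0.735, 0.678, -0.0, 0.0]
wrist_force: [-2.0, -1.9, 5.6]
width: 13.9
grip_force: 20.0
```

```bash
python3 st.py
```

```text
5.83 [539.2 146.8 105.4] phi 85.32 T [-0.371  0.499  0.046] F [-2.  -1.9  5.6] w 13.9 j6eff 0.043 q6 0.328
```

Request:
send_rows --pt "0 0 1 0 0 0 0.1" --pt "0 0 1 0 0 0 0.1"

```text
time: 6.08
ee_pos: [539.2, 146.8, 105.5]
ee_rot: [0.747, 0.665, -0.0, 0.0]
wrist_force: [-2.7, -1.8, 5.3]
width: 13.9
grip_force: 20.0
```

```bash
python3 st.py
```

```text
6.08 [539.2 146.8 105.5] phi 83.34 T [-0.326  0.485  0.097] F [-2.7 -1.8  5.3] w 13.9 j6eff -0.013 q6 0.362
```

Request:
send_rows --pt "0 0 0.8 0 0 0 0.1" --pt "0 0 0.7 0 0 0 0.1"

```text
time: 6.32
ee_pos: [539.2, 146.8, 105.4]
ee_rot: [0.756, 0.655, -0.0, 0.0]
wrist_force: [-2.9, -1.7, 5.4]
width: 13.7
grip_force: 20.0
```

```bash
python3 st.py
```

```text
6.33 [539.2 146.8 105.4] phi 81.85 T [-0.359  0.473  0.123] F [-2.9 -1.7  5.4] w 13.7 j6eff 0.026 q6 0.388
```

Request:
send_rows --pt "0 0 0.8 0 0 0 0.1" --pt "0 0 0.7 0 0 0 0.1"

```text
time: 6.58
ee_pos: [539.3, 146.8, 105.4]
ee_rot: [0.764, 0.645, -0.0, 0.0]
wrist_force: [-2.3, -1.5, 5.5]
width: 13.7
grip_force: 20.0
```

```bash
python3 st.py
```

```text
6.58 [539.3 146.8 105.4] phi 80.35 T [-0.373  0.456  0.07 ] F [-2.3 -1.5  5.5] w 13.7 j6eff 0.032 q6 0.414
```

```bash
cat > st.py <<'E'
from h import *
T=[]
for i in range(4):
    grab_frame("side"); s=arm.get_state(); T.append(s["torque"][2])
x=R.from_quat(s["ee_rot"]).as_matrix()[:,0]
print(round(s["time"],2),np.round(s["ee_pos"],1),"phi",round(np.degrees(np.arctan2(x[1],x[0])),2),"Tz",np.round(T,3),round(np.mean(T),3),"F",np.round(s["wrist_force"],1),"w",round(s["width"],1))
E
python3 st.py
```

```text
6.78 [539.3 146.8 105.4] phi 80.35 Tz [ 0.025 -0.022 -0.013  0.005] -0.001 F [-2.8 -2.2  5.2] w 13.9
```

Request:
send_rows --pt "0 0 0.8 0 0 0 0.1" --pt "0 0 0.7 0 0 0 0.1"

```text
time: 7.02
ee_pos: [539.3, 146.8, 105.4]
ee_rot: [0.772, 0.635, -0.0, 0.0]
wrist_force: [-2.6, -2.4, 4.4]
width: 13.6
grip_force: 20.0
```

```bash
python3 st.py
```

```text
7.22 [539.3 146.8 105.4] phi 78.85 Tz [ 0.036 -0.028  0.019  0.034] 0.015 F [-2.7 -2.6  5.1] w 13.8
```

```bash
sed -i 's/^T=\[\]/T=[arm.get_state()["torque"][2]]/; s/np.mean(T)/np.mean(T[1:])/' st.py; echo ok
```

```text
ok
```

Request:
send_rows --pt "0 0 0.8 0 0 0 0.1" --pt "0 0 0.7 0 0 0 0.1"

```text
time: 7.48
ee_pos: [539.4, 146.8, 105.4]
ee_rot: [0.781, 0.625, 0.0, 0.0]
wrist_force: [-2.0, -2.2, 5.3]
width: 14.2
grip_force: 20.0
```

```bash
python3 st.py
```

```text
7.67 [539.4 146.8 105.4] phi 77.36 Tz [ 0.113  0.092 -0.004  0.016  0.005] 0.027 F [-1.8 -2.2  5.1] w 13.9
```

Request:
send_rows --pt "0 0 0.8 0 0 0 0.1" --pt "0 0 0.7 0 0 0 0.1"

```text
time: 7.92
ee_pos: [539.4, 146.8, 105.4]
ee_rot: [0.789, 0.615, 0.0, 0.0]
wrist_force: [-1.4, -2.2, 5.2]
width: 13.7
grip_force: 20.0
```

```bash
python3 st.py
```

```text
8.12 [539.4 146.8 105.4] phi 75.85 Tz [ 0.09   0.067 -0.004 -0.034 -0.011] 0.005 F [-2.5 -1.5  5.7] w 13.7
```

Request:
send_rows --pt "0 0 0.8 0 0 0 0.1" --pt "0 0 0.7 0 0 0 0.1"

```text
time: 8.38
ee_pos: [539.5, 146.7, 105.4]
ee_rot: [0.797, 0.604, 0.0, 0.0]
wrist_force: [-2.1, -2.4, 6.1]
width: 13.9
grip_force: 20.0
```

```bash
python3 st.py
```

```text
8.57 [539.4 146.7 105.4] phi 74.35 Tz [0.132 0.011 0.035 0.025 0.002] 0.018 F [-2.8 -2.3  4.7] w 13.9
```

Request:
send_rows --pt "0 0 0.8 0 0 0 0.1" --pt "0 0 0.7 0 0 0 0.1"

```text
time: 8.82
ee_pos: [539.5, 146.7, 105.4]
ee_rot: [0.805, 0.594, 0.0, 0.0]
wrist_force: [-2.3, -1.9, 5.3]
width: 13.7
grip_force: 20.0
```

```bash
python3 st.py
```

```text
9.03 [539.5 146.7 105.4] phi 72.85 Tz [ 0.13   0.016 -0.031  0.004  0.028] 0.004 F [-1.1 -1.8  4.7] w 14.1
```

Request:
send_rows --pt "0 0 0.8 0 0 0 0.1" --pt "0 0 0.7 0 0 0 0.1"

```text
time: 9.28
ee_pos: [539.5, 146.7, 105.4]
ee_rot: [0.812, 0.583, 0.0, 0.001]
wrist_force: [-1.7, -2.1, 5.3]
width: 14.1
grip_force: 20.0
```

```bash
python3 st.py
```

```text
9.47 [539.5 146.7 105.4] phi 71.35 Tz [ 0.118 -0.017  0.009 -0.07  -0.006] -0.021 F [-2.6 -2.3  5.3] w 13.6
```

Request:
send_rows --pt "0 0 0.8 0 0 0 0.1" --pt "0 0 0.7 0 0 0 0.1"

```text
time: 9.72
ee_pos: [539.5, 146.7, 105.4]
ee_rot: [0.82, 0.572, 0.0, 0.001]
wrist_force: [-2.3, -1.5, 5.2]
width: 13.8
grip_force: 20.0
```

```bash
python3 st.py
```

```text
9.93 [539.5 146.7 105.4] phi 69.85 Tz [ 0.097  0.021 -0.006  0.026  0.005] 0.012 F [-1.9 -2.9  5.1] w 14.1
```

Request:
send_rows --pt "0 0 0.8 0 0 0 0.1" --pt "0 0 0.7 0 0 0 0.1"

```text
time: 10.18
ee_pos: [539.6, 146.7, 105.4]
ee_rot: [0.827, 0.562, 0.0, 0.001]
wrist_force: [-2.1, -2.4, 3.6]
width: 14.1
grip_force: 20.0
```

```bash
python3 st.py
```

```text
10.38 [539.6 146.7 105.4] phi 68.36 Tz [ 0.053  0.046 -0.058 -0.05  -0.041] -0.026 F [-2.3 -2.3  4. ] w 13.8
```

Request:
send_rows --pt "0 0 0.8 0 0 0 0.1" --pt "0 0 0.7 0 0 0 0.1"

```text
time: 10.62
ee_pos: [539.6, 146.7, 105.4]
ee_rot: [0.835, 0.551, 0.0, 0.001]
wrist_force: [-1.6, -2.5, 4.7]
width: 13.8
grip_force: 20.0
```

```bash
python3 st.py
```

```text
10.82 [539.7 146.7 105.5] phi 66.86 Tz [ 0.067  0.053 -0.019  0.038 -0.003] 0.017 F [-1.5 -3.3  5.3] w 14.1
```

Request:
send_rows --pt "0 0 0.5 0 0 0 0.1" --pt "0 0 0.5 0 0 0 0.1"

```text
time: 11.08
ee_pos: [539.7, 146.7, 105.4]
ee_rot: [0.839, 0.544, 0.0, 0.001]
wrist_force: [-1.8, -2.0, 6.0]
width: 13.5
grip_force: 20.0
```

```bash
python3 st.py
```

```text
11.28 [539.6 146.7 105.4] phi 65.86 Tz [0.116 0.077 0.034 0.012 0.046] 0.042 F [-1.1 -2.3  5.8] w 14.2
```

Request:
send_rows --pt "0 0 0.5 0 0 0 0.1" --pt "0 0 0.5 0 0 0 0.1"

```text
time: 11.52
ee_pos: [539.7, 146.7, 105.4]
ee_rot: [0.844, 0.536, 0.0, 0.001]
wrist_force: [-2.3, -2.2, 4.4]
width: 13.7
grip_force: 20.0
```

```bash
python3 st.py
```

```text
11.72 [539.7 146.7 105.4] phi 64.86 Tz [ 0.098  0.052 -0.018  0.067  0.005] 0.026 F [-1.1 -2.1  4.9] w 13.7
```

Request:
send_rows --pt "0 0 0.7 0 0 0 0.1" --pt "0 0 0.7 0 0 0 0.1"

```text
time: 11.98
ee_pos: [539.7, 146.7, 105.4]
ee_rot: [0.851, 0.526, 0.0, 0.001]
wrist_force: [-1.5, -2.3, 5.7]
width: 13.8
grip_force: 20.0
```

```bash
python3 st.py
```

```text
12.18 [539.7 146.7 105.5] phi 63.46 Tz [ 0.089  0.104  0.011 -0.018  0.043] 0.035 F [-1.8 -1.9  5.2] w 13.5
```

Request:
send_rows --pt "0 0 0.7 0 0 0 0.1" --pt "0 0 0.7 0 0 0 0.1"

```text
time: 12.42
ee_pos: [539.7, 146.6, 105.4]
ee_rot: [0.857, 0.515, 0.0, 0.001]
wrist_force: [-1.2, -2.4, 4.8]
width: 13.9
grip_force: 20.0
```

```bash
python3 st.py
```

```text
12.62 [539.7 146.6 105.4] phi 62.06 Tz [ 0.144  0.061  0.104  0.074 -0.021] 0.054 F [-1.1 -2.4  5.7] w 13.7
```

Request:
send_rows --pt "0 0 0.7 0 0 0 0.1" --pt "0 0 0.7 0 0 0 0.1"

```text
time: 12.88
ee_pos: [539.8, 146.6, 105.4]
ee_rot: [0.863, 0.505, 0.0, 0.001]
wrist_force: [-1.5, -2.6, 5.4]
width: 13.7
grip_force: 20.0
```

```bash
python3 st.py
```

```text
13.07 [539.8 146.7 105.5] phi 60.65 Tz [ 0.097  0.003 -0.043  0.007  0.027] -0.002 F [-1.6 -2.4  4.4] w 14.0
```

Request:
send_rows --pt "0 0 0.7 0 0 0 0.1" --pt "0 0 0.7 0 0 0 0.1"

```text
time: 13.32
ee_pos: [539.8, 146.6, 105.4]
ee_rot: [0.869, 0.494, 0.0, 0.001]
wrist_force: [-1.3, -2.2, 5.2]
width: 13.8
grip_force: 20.0
```

```bash
python3 st.py
```

```text
13.53 [539.8 146.6 105.4] phi 59.25 Tz [ 0.116 -0.023 -0.064 -0.044 -0.001] -0.033 F [-1.  -3.2  4.4] w 13.9
```

Request:
send_rows --pt "0 0 0.7 0 0 0 0.1" --pt "0 0 0.7 0 0 0 0.1"

```text
time: 13.78
ee_pos: [539.8, 146.6, 105.4]
ee_rot: [0.875, 0.484, 0.0, 0.001]
wrist_force: [-1.7, -2.8, 4.7]
width: 13.6
grip_force: 20.0
```

```bash
python3 st.py
```

```text
13.97 [539.8 146.6 105.4] phi 57.84 Tz [ 0.049  0.022 -0.093 -0.117 -0.066] -0.064 F [-1.4 -3.9  4.7] w 13.8
```

Request:
send_rows --pt "0 0 0.7 0 0 0 0.1" --pt "0 0 0.7 0 0 0 0.1"

```text
time: 14.22
ee_pos: [539.8, 146.6, 105.5]
ee_rot: [0.881, 0.473, 0.0, 0.001]
wrist_force: [-0.7, -2.7, 4.6]
width: 14.0
grip_force: 20.0
```

```bash
python3 st.py
```

```text
14.43 [539.8 146.6 105.4] phi 56.44 Tz [ 0.024 -0.013 -0.012 -0.065 -0.1  ] -0.047 F [-0.3 -3.   5.2] w 13.8
```

The torque has turned negative: the ball is pulling the dial in. I creep on.

Request:
send_rows --pt "0 0 0.5 0 0 0 0.1" --pt "0 0 0.5 0 0 0 0.1"

```text
time: 14.68
ee_pos: [539.9, 146.5, 105.4]
ee_rot: [0.885, 0.465, 0.0, 0.001]
wrist_force: [-1.0, -3.0, 6.2]
width: 14.0
grip_force: 20.0
```

```bash
python3 st.py
```

```text
14.88 [539.9 146.6 105.4] phi 55.44 Tz [-0.055 -0.063 -0.133 -0.182 -0.037] -0.104 F [-1.8 -3.2  4.8] w 14.2
```

Request:
send_rows --pt "0 0 0.5 0 0 0 0.1" --pt "0 0 0.5 0 0 0 0.1"

```text
time: 15.12
ee_pos: [539.9, 146.5, 105.4]
ee_rot: [0.889, 0.457, 0.0, 0.001]
wrist_force: [-1.4, -2.6, 6.2]
width: 14.2
grip_force: 20.0
```

```bash
python3 st.py
```

```text
15.32 [539.9 146.5 105.4] phi 54.45 Tz [ 0.086 -0.006 -0.001 -0.022  0.002] -0.007 F [-0.5 -2.6  5. ] w 13.8
```

Request:
send_rows --pt "0 0 0.5 0 0 0 0.1" --pt "0 0 0.5 0 0 0 0.1"

```text
time: 15.58
ee_pos: [539.9, 146.5, 105.5]
ee_rot: [0.893, 0.45, 0.001, 0.001]
wrist_force: [-1.4, -3.1, 3.7]
width: 13.9
grip_force: 20.0
```

```bash
python3 st.py
```

```text
15.78 [539.9 146.5 105.4] phi 53.48 Tz [0.209 0.193 0.137 0.14  0.169] 0.16 F [-1.4 -2.5  5. ] w 14.1
```

Resistance is strong just past the centre, so the left dial is in its catch. I release it, lift and go to the right dial.

Request:
send_rows --pt "0 0 0 0 0 0 0.4" --pt "0 0 0 0 0 0 0.4" --pt "0 0 0 0 0 0 0.4" --pt "0 0 0 0 0 -30 0.4" --pt "0 0 0 0 0 -30 0.4" --pt "0 0 0 -28.1 31.9 0 0.4" --pt "0 0 0 -28.1 31.9 0 0.4" --pt "0 0 0 -28.1 31.9 0 0.4" --pt "0 0 0 -28.1 32 0 0.4"

```text
time: 16.9
ee_pos: [575.2, -20.4, 164.7]
ee_rot: [0.893, 0.45, 0.0, 0.0]
wrist_force: [1.0, 0.3, -0.7]
width: 36.4
grip_force: 0.0
```

Request:
send_rows --pt "0 0 -10.6 0 0 0 0.4" --pt "0 0 -10.6 0 0 0 0.4" --pt "0 0 -10.6 0 0 0 0.4" --pt "0 0 -10.6 0 0 0 0.4" --pt "0 0 -10.6 0 0 0 0.4" --pt "0 0 -10.6 0 0 0 0.4" --pt "0 0 -10.6 0 0 0 0.4" --pt "0 0 -10.6 0 0 0 0.4" --pt "0 0 -10.6 0 0 0 0.4" --pt "0 0 -10.6 0 0 0 0.4" --pt "0 0 -0.7 0 0 0 0.4" --pt "0 0 0 0 0 0 0.4"

```text
time: 18.4
ee_pos: [575.0, -19.2, 164.6]
ee_rot: [0.174, 0.985, 0.0, -0.0]
wrist_force: [-0.5, -0.0, -0.3]
width: 36.7
grip_force: 0.0
```

Run:
```python
from h import *
c=calibration("wrist");w=grab_frame("wrist");s=arm.get_state()
cv2.imwrite("pics/w3.png",w)
x=R.from_quat(s["ee_rot"]).as_matrix()[:,0];print(s["time"],s["ee_pos"],np.degrees(np.arctan2(x[1],x[0])),s["torque"],s["width"])
```

```text
18.45 [574.92700922 -19.21277484 164.66216671] 160.0141919546438 [ 0.04610709 -0.19454466 -0.02982974] 36.254099919609224
```

View pics/w3.png

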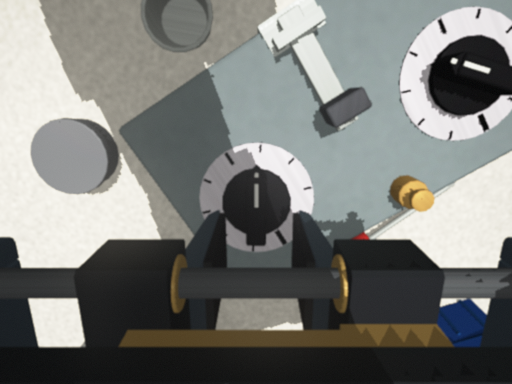

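The right bar's white line is upright at column 257, centred between the fingers. I grip it and turn to the number.

Request:
send_rows --pt "0 0 0 0 0 30 0.4" --pt "0 0 0 0 0 20 0.4" --pt "0 0 0 0 0 10 0.4" --pt "0 0 0 0 0 0 0.4" --pt "0 0 0 0 0 0 0.1" --pt "0 0 0 0 0 0 0.1" --pt "0 0 0 0 0 0 0.1" --pt "0 0 0 0 0 0 0.1" --newtons 20

```text
time: 19.45
ee_pos: [574.9, -21.3, 105.6]
ee_rot: [0.172, 0.985, -0.002, 0.001]
wrist_force: [-0.5, -6.1, 1.2]
width: 13.9
grip_force: 20.0
```

Request:
send_rows --pt "0 0 4 0 0 0 0.1" --pt "0 0 4 0 0 0 0.1" --pt "0 0 4 0 0 0 0.1" --pt "0 0 4 0 0 0 0.1" --pt "0 0 4 0 0 0 0.1" --pt "0 0 4 0 0 0 0.1" --pt "0 0 4 0 0 0 0.1" --pt "0 0 4 0 0 0 0.1" --pt "0 0 4 0 0 0 0.1" --pt "0 0 2 0 0 0 0.1" --pt "0 0 1 0 0 0 0.1"

```text
time: 20.82
ee_pos: [574.5, -21.7, 105.5]
ee_rot: [0.491, 0.871, -0.002, 0.001]
wrist_force: [-1.3, -7.2, 3.1]
width: 14.0
grip_force: 20.0
```

```bash
python3 st.py
```

```text
21.02 [574.5 -21.7 105.6] phi 121.18 Tz [ 0.089 -0.042  0.031 -0.022  0.008] -0.006 F [-2.3 -6.8  3.4] w 14.0
```

Request:
send_rows --pt "0 0 0.7 0 0 0 0.1" --pt "0 0 0.7 0 0 0 0.1"

```text
time: 21.28
ee_pos: [574.5, -21.7, 105.6]
ee_rot: [0.502, 0.865, -0.002, 0.001]
wrist_force: [-2.3, -7.0, 2.6]
width: 13.6
grip_force: 20.0
```

```bash
python3 st.py
```

```text
21.48 [574.5 -21.7 105.6] phi 119.79 Tz [ 0.109  0.069  0.038  0.063 -0.001] 0.042 F [-1.7 -6.8  3.4] w 13.7
```

Request:
send_rows --pt "0 0 0.7 0 0 0 0.1" --pt "0 0 0.7 0 0 0 0.1"

```text
time: 21.72
ee_pos: [574.4, -21.7, 105.6]
ee_rot: [0.512, 0.859, -0.002, 0.001]
wrist_force: [-2.5, -6.6, 2.8]
width: 14.2
grip_force: 20.0
```

```bash
python3 st.py
```

```text
21.93 [574.5 -21.7 105.6] phi 118.39 Tz [ 0.131  0.05  -0.002 -0.011  0.025] 0.016 F [-1.2 -7.7  2.7] w 13.5
```

Request:
send_rows --pt "0 0 0.7 0 0 0 0.1" --pt "0 0 0.7 0 0 0 0.1"

```text
time: 22.18
ee_pos: [574.5, -21.7, 105.6]
ee_rot: [0.523, 0.853, -0.002, 0.001]
wrist_force: [-2.3, -6.8, 3.3]
width: 13.8
grip_force: 20.0
```

```bash
python3 st.py
```

```text
22.38 [574.4 -21.7 105.6] phi 116.99 Tz [ 0.145  0.065 -0.003  0.001  0.115] 0.045 F [-3.  -7.5  3.2] w 13.8
```

Request:
send_rows --pt "0 0 0.7 0 0 0 0.1" --pt "0 0 0.7 0 0 0 0.1"

```text
time: 22.62
ee_pos: [574.4, -21.8, 105.6]
ee_rot: [0.533, 0.846, -0.002, 0.001]
wrist_force: [-3.2, -7.0, 2.6]
width: 13.7
grip_force: 20.0
```

```bash
python3 st.py
```

```text
22.82 [574.4 -21.7 105.6] phi 115.59 Tz [0.136 0.073 0.038 0.071 0.092] 0.068 F [-2.6 -7.2  2.2] w 13.7
```

Request:
send_rows --pt "0 0 0.7 0 0 0 0.1" --pt "0 0 0.7 0 0 0 0.1"

```text
time: 23.08
ee_pos: [574.4, -21.8, 105.6]
ee_rot: [0.543, 0.84, -0.002, 0.001]
wrist_force: [-2.0, -7.0, 2.6]
width: 14.3
grip_force: 20.0
```

```bash
python3 st.py
```

```text
23.27 [574.4 -21.7 105.6] phi 114.19 Tz [ 0.138  0.061  0.01   0.048 -0.028] 0.023 F [-2.2 -7.4  3. ] w 13.6
```

Request:
send_rows --pt "0 0 0.7 0 0 0 0.1" --pt "0 0 0.7 0 0 0 0.1"

```text
time: 23.52
ee_pos: [574.4, -21.8, 105.6]
ee_rot: [0.554, 0.833, -0.002, 0.001]
wrist_force: [-1.9, -6.9, 2.7]
width: 13.7
grip_force: 20.0
```

```bash
python3 st.py
```

```text
23.73 [574.4 -21.8 105.6] phi 112.79 Tz [ 0.073  0.042 -0.067  0.032  0.029] 0.009 F [-2.  -6.7  3.7] w 13.7
```

Request:
send_rows --pt "0 0 0.7 0 0 0 0.1" --pt "0 0 0.7 0 0 0 0.1"

```text
time: 23.98
ee_pos: [574.4, -21.8, 105.6]
ee_rot: [0.564, 0.826, -0.002, 0.001]
wrist_force: [-2.2, -5.8, 4.0]
width: 13.5
grip_force: 20.0
```

```bash
python3 st.py
```

```text
24.18 [574.3 -21.7 105.6] phi 111.38 Tz [ 0.104  0.015 -0.032 -0.07  -0.021] -0.027 F [-1.7 -6.9  3.3] w 14.2
```

Request:
send_rows --pt "0 0 0.5 0 0 0 0.1" --pt "0 0 0.5 0 0 0 0.1"

```text
time: 24.42
ee_pos: [574.4, -21.8, 105.6]
ee_rot: [0.571, 0.821, -0.002, 0.001]
wrist_force: [-2.4, -7.6, 2.5]
width: 14.1
grip_force: 20.0
```

```bash
python3 st.py
```

```text
24.62 [574.4 -21.8 105.6] phi 110.39 Tz [0.084 0.061 0.052 0.023 0.015] 0.038 F [-3.5 -6.8  2.2] w 13.8
```

Request:
send_rows --pt "0 0 0.5 0 0 0 0.1" --pt "0 0 0.5 0 0 0 0.1"

```text
time: 24.88
ee_pos: [574.3, -21.8, 105.6]
ee_rot: [0.578, 0.816, -0.002, 0.001]
wrist_force: [-2.4, -6.9, 3.4]
width: 14.0
grip_force: 20.0
```

```bash
python3 st.py
```

```text
25.07 [574.3 -21.8 105.6] phi 109.39 Tz [ 0.146  0.019 -0.002 -0.03  -0.024] -0.009 F [-2.1 -7.8  2.9] w 13.9
```

Not the catch yet. I go on.

Request:
send_rows --pt "0 0 0.7 0 0 0 0.1" --pt "0 0 0.7 0 0 0 0.1"

```text
time: 25.32
ee_pos: [574.3, -21.8, 105.6]
ee_rot: [0.588, 0.809, -0.002, 0.001]
wrist_force: [-2.7, -6.9, 2.4]
width: 13.8
grip_force: 20.0
```

```bash
python3 st.py
```

```text
25.52 [574.3 -21.8 105.5] phi 107.99 Tz [ 0.087  0.037  0.063 -0.007  0.022] 0.029 F [-1.9 -6.8  2.7] w 13.5
```

Request:
send_rows --pt "0 0 0.7 0 0 0 0.1" --pt "0 0 0.7 0 0 0 0.1"

```text
time: 25.78
ee_pos: [574.3, -21.8, 105.6]
ee_rot: [0.598, 0.802, -0.002, 0.001]
wrist_force: [-3.2, -8.0, 2.9]
width: 13.6
grip_force: 20.0
```

```bash
python3 st.py
```

```text
25.98 [574.3 -21.8 105.6] phi 106.59 Tz [ 0.076  0.015  0.044 -0.03  -0.027] 0.001 F [-4.  -7.7  2.9] w 13.8
```

Request:
send_rows --pt "0 0 0.7 0 0 0 0.1" --pt "0 0 0.7 0 0 0 0.1"

```text
time: 26.22
ee_pos: [574.3, -21.8, 105.6]
ee_rot: [0.607, 0.794, -0.002, 0.001]
wrist_force: [-2.9, -7.7, 3.6]
width: 14.0
grip_force: 20.0
```

```bash
python3 st.py
```

```text
26.43 [574.3 -21.8 105.6] phi 105.19 Tz [ 0.096  0.033 -0.017  0.044  0.036] 0.024 F [-1.4 -7.3  4.1] w 14.0
```

Request:
send_rows --pt "0 0 0.7 0 0 0 0.1" --pt "0 0 0.7 0 0 0 0.1"

```text
time: 26.68
ee_pos: [574.3, -21.8, 105.6]
ee_rot: [0.617, 0.787, -0.002, 0.001]
wrist_force: [-2.8, -7.6, 3.0]
width: 13.9
grip_force: 20.0
```

```bash
python3 st.py
```

```text
26.88 [574.3 -21.8 105.6] phi 103.79 Tz [ 0.172  0.113  0.014 -0.022  0.017] 0.031 F [-2.8 -7.6  3. ] w 14.3
```

Request:
send_rows --pt "0 0 0.7 0 0 0 0.1" --pt "0 0 0.7 0 0 0 0.1"

```text
time: 27.12
ee_pos: [574.2, -21.8, 105.6]
ee_rot: [0.627, 0.779, -0.002, 0.001]
wrist_force: [-3.4, -7.9, 3.5]
width: 14.0
grip_force: 20.0
```

```bash
python3 st.py
```

```text
27.32 [574.2 -21.8 105.6] phi 102.39 Tz [0.143 0.018 0.019 0.022 0.014] 0.018 F [-2.6 -6.4  3.5] w 14.0
```

Request:
send_rows --pt "0 0 0.7 0 0 0 0.1" --pt "0 0 0.7 0 0 0 0.1"

```text
time: 27.58
ee_pos: [574.2, -21.8, 105.5]
ee_rot: [0.636, 0.772, -0.002, 0.001]
wrist_force: [-2.4, -7.4, 3.4]
width: 13.8
grip_force: 20.0
```

```bash
python3 st.py
```

```text
27.77 [574.2 -21.8 105.6] phi 100.99 Tz [ 0.095  0.086  0.01   0.037 -0.007] 0.032 F [-1.9 -7.7  3.4] w 13.8
```

Request:
send_rows --pt "0 0 0.7 0 0 0 0.1" --pt "0 0 0.7 0 0 0 0.1"

```text
time: 28.02
ee_pos: [574.2, -21.8, 105.6]
ee_rot: [0.646, 0.764, -0.002, 0.001]
wrist_force: [-2.7, -7.7, 3.7]
width: 13.8
grip_force: 20.0
```

```bash
python3 st.py
```

```text
28.23 [574.2 -21.8 105.6] phi 99.59 Tz [ 0.116  0.099  0.006 -0.019  0.06 ] 0.037 F [-2.6 -8.2  3.4] w 14.2
```

Request:
send_rows --pt "0 0 0.7 0 0 0 0.1" --pt "0 0 0.7 0 0 0 0.1"

```text
time: 28.48
ee_pos: [574.1, -21.8, 105.6]
ee_rot: [0.655, 0.756, -0.002, 0.001]
wrist_force: [-3.3, -7.8, 3.1]
width: 14.0
grip_force: 20.0
```

```bash
python3 st.py
```

```text
28.68 [574.2 -21.8 105.6] phi 98.18 Tz [ 0.104  0.018 -0.037  0.006 -0.001] -0.003 F [-3.2 -8.3  3. ] w 13.7
```

Request:
send_rows --pt "0 0 0.7 0 0 0 0.1" --pt "0 0 0.7 0 0 0 0.1"

```text
time: 28.92
ee_pos: [574.1, -21.8, 105.5]
ee_rot: [0.664, 0.748, -0.002, 0.001]
wrist_force: [-3.3, -7.9, 4.4]
width: 14.0
grip_force: 20.0
```

```bash
python3 st.py
```

```text
29.12 [574.1 -21.8 105.6] phi 96.77 Tz [ 0.057  0.012 -0.092 -0.019 -0.032] -0.033 F [-2.3 -8.3  2.8] w 13.5
```

Request:
send_rows --pt "0 0 0.6 0 0 0 0.1" --pt "0 0 0.6 0 0 0 0.1"

```text
time: 29.38
ee_pos: [574.1, -21.8, 105.5]
ee_rot: [0.672, 0.741, -0.002, 0.001]
wrist_force: [-3.1, -8.0, 3.1]
width: 14.0
grip_force: 20.0
```

```bash
python3 st.py
```

```text
29.57 [574.1 -21.8 105.6] phi 95.58 Tz [ 0.064 -0.04  -0.017 -0.075 -0.127] -0.065 F [-3.4 -6.8  3.1] w 13.8
```

Request:
send_rows --pt "0 0 0.6 0 0 0 0.1" --pt "0 0 0.6 0 0 0 0.1"

```text
time: 29.82
ee_pos: [574.1, -21.8, 105.6]
ee_rot: [0.68, 0.734, -0.002, 0.001]
wrist_force: [-3.3, -7.8, 3.7]
width: 14.0
grip_force: 20.0
```

```bash
python3 st.py
```

```text
30.02 [574.1 -21.8 105.6] phi 94.37 Tz [ 0.029 -0.051 -0.083 -0.091 -0.074] -0.075 F [-2.9 -7.4  4.3] w 14.4
```

The ball is pulling here too. I go on in small steps.

Request:
send_rows --pt "0 0 0.5 0 0 0 0.1" --pt "0 0 0.5 0 0 0 0.1"

```text
time: 30.28
ee_pos: [574.1, -21.8, 105.6]
ee_rot: [0.686, 0.728, -0.002, 0.001]
wrist_force: [-2.8, -7.7, 3.7]
width: 13.7
grip_force: 20.0
```

```bash
python3 st.py
```

```text
30.48 [574.1 -21.8 105.5] phi 93.37 Tz [ 0.004 -0.039 -0.062 -0.107 -0.046] -0.064 F [-3.9 -8.4  4. ] w 14.1
```

Request:
send_rows --pt "0 0 0.5 0 0 0 0.1" --pt "0 0 0.5 0 0 0 0.1"

```text
time: 30.72
ee_pos: [574.1, -21.8, 105.6]
ee_rot: [0.692, 0.722, -0.002, 0.001]
wrist_force: [-3.6, -7.4, 4.1]
width: 13.6
grip_force: 20.0
```

```bash
python3 st.py
```

```text
30.93 [574.1 -21.8 105.6] phi 92.4 Tz [0.122 0.1   0.003 0.039 0.088] 0.057 F [-2.6 -8.2  4.2] w 13.5
```

Request:
send_rows --pt "0 0 0 0 0 0 0.4" --pt "0 0 0 0 0 0 0.4" --pt "0 0 0 0 0 0 0.4" --pt "0 0 0 0 0 -30 0.4" --pt "0 0 0 0 0 -30 0.4" --pt "0 0 0 24.2 -27.5 0 0" --pt "0 0 0 24.2 -27.5 0 0" --pt "0 0 0 24.1 -27.4 0 0"

```text
time: 31.92
ee_pos: [488.8, 50.6, 164.8]
ee_rot: [0.693, 0.721, 0.0, 0.0]
wrist_force: [0.7, 0.6, -0.3]
width: 9.7
grip_force: 0.0
```

Request:
send_rows --pt "0 0 10 0 0 0 0" --pt "0 0 10 0 0 0 0" --pt "0 0 10 0 0 0 0" --pt "0 0 10 0 0 0 0" --pt "0 0 10 0 0 0 0" --pt "0 0 10 0 0 0 0" --pt "0 0 10 0 0 0 0" --pt "0 0 10 0 0 0 0" --pt "0 0 0 0 0 0 0"

```text
time: 33.05
ee_pos: [489.6, 50.0, 164.7]
ee_rot: [0.994, 0.109, 0.0, -0.0]
wrist_force: [0.1, 0.6, -0.6]
width: 0.6
grip_force: 0.0
```

Run:
```python
from h import *
c=calibration("wrist");w=grab_frame("wrist");s=arm.get_state()
cv2.imwrite("pics/w4.png",w)
x=R.from_quat(s["ee_rot"]).as_matrix()[:,0];print(s["time"],s["ee_pos"],np.degrees(np.arctan2(x[1],x[0])),s["wrist_force"],s["width"])
print(proj(c,[527.7,55.8,130]))
```

```text
33.1 [489.63255783  49.98530843 164.74561647] 12.505100007848787 [ 0.044211    0.2117885  -0.86255432] 0.32068675425465315
[265.74664834 161.83948831]
```

View pics/w4.png

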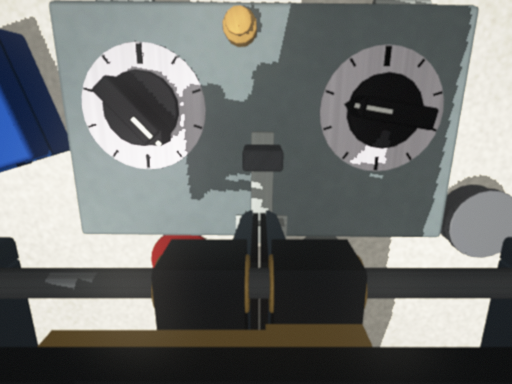

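Thumb piece at about (263,155), closed fingers in front of it and nearly in line. The left pointer is just short of 4 and the right just short of 8, as expected. I descend in front of the thumb piece and approach.

Request:
send_rows --pt "0 0 0 0 2.5 25 0" --pt "0 0 0 0 0 20 0" --pt "0 0 0 0 0 6.5 0" --pt "0 0 0 5 0 0 0" --pt "0 0 0 4 0 0 0" --pt "0 0 0 2 0 0 0" --pt "0 0 0 0 0 0 0"

```text
time: 33.98
ee_pos: [501.3, 49.8, 113.6]
ee_rot: [0.994, 0.107, 0.0, 0.0]
wrist_force: [0.2, 0.2, -0.3]
width: 0.6
grip_force: 0.0
```

Request:
send_rows --pt "0 0 0 1 0 0 0" --pt "0 0 0 1 0 0 0"

```text
time: 34.22
ee_pos: [502.9, 50.1, 113.3]
ee_rot: [0.994, 0.107, 0.0, 0.0]
wrist_force: [-0.1, -0.4, -1.2]
width: 0.5
grip_force: 0.0
```

Request:
send_rows --pt "0 0 0 1 0 0 0" --pt "0 0 0 1 0 0 0"

```text
time: 34.48
ee_pos: [503.8, 50.4, 113.1]
ee_rot: [0.994, 0.107, -0.001, 0.0]
wrist_force: [-3.5, -1.1, 2.1]
width: 0.9
grip_force: 1.5
```

Request:
send_rows --pt "0 0 0 1 0 0 0" --pt "0 0 0 1 0 0 0"

```text
time: 34.72
ee_pos: [506.5, 50.9, 113.1]
ee_rot: [0.994, 0.107, -0.0, 0.0]
wrist_force: [-3.0, -0.4, 2.5]
width: 0.5
grip_force: 1.5
```

Request:
send_rows --pt "0 0 0 1 0 0 0" --pt "0 0 0 1 0 0 0"

```text
time: 34.98
ee_pos: [508.7, 51.4, 113.1]
ee_rot: [0.994, 0.107, -0.0, 0.0]
wrist_force: [-3.2, -2.2, 1.7]
width: 0.3
grip_force: 1.5
```

Request:
send_rows --pt "0 0 0 1 0 0 0" --pt "0 0 0 1 0 0 0"

```text
time: 35.22
ee_pos: [510.7, 51.8, 113.1]
ee_rot: [0.994, 0.107, -0.0, 0.0]
wrist_force: [-2.4, -1.5, 1.2]
width: 0.5
grip_force: 1.5
```

The bolt has passed the 3 mm block at about 3.5 N, so both catches hold.

Request:
send_rows --pt "0 0 0 2 0 0 0" --pt "0 0 0 2 0 0 0" --pt "0 0 0 2 0 0 0" --pt "0 0 0 2 0 0 0" --pt "0 0 0 2 0 0 0" --pt "0 0 0 2 0 0 0" --pt "0 0 0 2 0 0 0" --pt "0 0 0 2 0 0 0" --pt "0 0 0 1 0 0 0"

```text
time: 36.35
ee_pos: [527.4, 55.4, 113.2]
ee_rot: [0.994, 0.107, 0.0, 0.0]
wrist_force: [-3.2, -2.4, -1.4]
width: 0.3
grip_force: 1.5
```

Request:
send_rows --pt "0 0 0 1 0 0 0" --pt "0 0 0 1 0 0 0"

```text
time: 36.6
ee_pos: [529.3, 55.9, 113.2]
ee_rot: [0.994, 0.107, -0.0, 0.0]
wrist_force: [-2.8, -2.1, -1.1]
width: 0.4
grip_force: 1.5
```

Request:
send_rows --pt "0 0 0 1 0 0 0" --pt "0 0 0 0.5 0 0 0"

```text
time: 36.85
ee_pos: [530.8, 56.2, 113.2]
ee_rot: [0.994, 0.107, 0.0, 0.0]
wrist_force: [-2.3, -2.8, -1.6]
width: 0.0
grip_force: 1.5
```

Request:
send_rows --pt "0 0 0 0.5 0 0 0" --pt "0 0 0 0.5 0 0 0"

```text
time: 37.1
ee_pos: [531.7, 56.4, 113.2]
ee_rot: [0.994, 0.107, -0.0, 0.0]
wrist_force: [-2.4, -3.3, -0.9]
width: 0.0
grip_force: 1.5
```

Request:
send_rows --pt "0 0 0 0.5 0 0 0" --pt "0 0 0 0.5 0 0 0"

```text
time: 37.35
ee_pos: [532.6, 56.7, 113.2]
ee_rot: [0.994, 0.107, -0.0, 0.0]
wrist_force: [-3.3, -3.2, -0.1]
width: 0.6
grip_force: 1.9
```

Request:
send_rows --pt "0 0 0 0.5 0 0 0" --pt "0 0 0 0.5 0 0 0"

```text
time: 37.6
ee_pos: [532.6, 56.6, 113.2]
ee_rot: [0.994, 0.107, -0.001, 0.0]
wrist_force: [-5.0, -3.5, 2.1]
width: 0.4
grip_force: 3.2
```

Request:
send_rows --pt "0 0 0 0.5 0 0 0" --pt "0 0 0 0.5 0 0 0"

```text
time: 37.85
ee_pos: [532.6, 56.7, 113.2]
ee_rot: [0.994, 0.107, -0.002, 0.0]
wrist_force: [-8.4, -5.0, 4.1]
width: 0.4
grip_force: 4.3
```

The bolt stopped at 30 mm of travel and the force is rising, so it is at its end stop. I back off, lift and check.

Request:
send_rows --pt "0 0 0 -6 0 0 0" --pt "0 0 0 -15 0 0 0" --pt "0 0 0 0 0 -40 0" --pt "0 0 0 0 0 -40 0" --pt "0 0 0 -20 0 -20 0" --pt "0 0 0 0 0 0 0" --pt "0 0 0 0 0 0 0"

```text
time: 38.72
ee_pos: [494.4, 48.5, 212.5]
ee_rot: [0.994, 0.107, -0.0, -0.0]
wrist_force: [-0.2, -0.5, -0.1]
width: 0.4
grip_force: 0.0
```

Run:
```python
from h import *
w=grab_frame("wrist");s=arm.get_state()
cv2.imwrite("pics/w5.png",w);print(s["time"],s["ee_pos"],s["wrist_force"])
```

```text
38.775 [494.43245596  48.48778644 212.17872678] [ 0.3229035  -0.21699451  1.17236805]
```

View pics/w5.png

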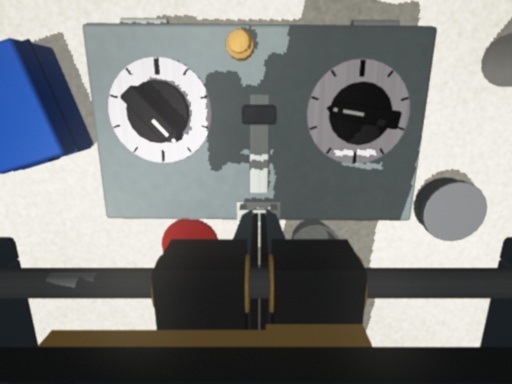

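The thumb piece now sits between the dials at (259,114). The bolt is drawn, both dials are unchanged, the knob weight is undisturbed and the gripper is clear.

```bash
python3 -c "
from cell import ticket
print(ticket.hand_in())"
```

```text
the job is handed in; nothing more can be done
None
```

The strongbox is unlocked and handed in at about 39 s: both dials were left in their catches, the bolt is drawn its full 30 mm (about 10 N at the end stop), and the robot is touching nothing.

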